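# Couple the recipe holder to its ball stand and latch it

## Task

Put the recipe holder up on its stand for the cook: lower it, not drop it, with its latch lever still up, until its socket is fully home over the ball, with the wooden board facing the robot's side of the worktop and square to the stand's foot. Then press the latch lever all the way down so that its fork locks under the ball, and let go, leaving the things round about where they are.

Things in the scene. Friction and masses are not known exactly. Their poses are not given: they have to be found in the camera images.
- stand: Fixed ball stand. Dark metal foot plate 130 (x) x 170 (y) x 14 mm on the worktop, on it a round collar of 36 mm radius with a flat top (shoulder) 35 mm above the worktop, and a bright steel ball on a stem. Origin: centre of the plate's underside, straight below the ball. z up; -x is its front, toward the robot within 0.25 rad; y along the plate's 170 mm side.
- stand_seat (a point): Centre of the stand's flat shoulder, 35 mm above the worktop, straight under the ball: the holder's origin lies here when its socket is fully home.
- ball (a point): Centre of the stand's bright steel ball, 40 mm in diameter, 65 mm above the worktop (ball top at 85 mm), on a 20 mm thick stem.
- holder: Loose recipe holder, about 0.5 kg, standing upright. Origin: centre of the open underside of its socket hub, z up. Hub: dark cylinder 62 mm in diameter and tall, open below, bore 43 mm wide and 51 mm deep; it goes over the ball, its rim lands on the stand's shoulder, and it can turn about z. A wooden board in front of the spine faces -x; the latch is on the hub's +y side.
- holder_grip (a point): Point to grip from above, on the holder's z axis, 175 mm above its origin, 20 mm below the top of the spine: a flat upright dark bar 12 mm thick (holder x), 34 mm wide (holder y), rising from the hub to 195 mm. Its top 40 mm are free all round.
- holder_ledge (a point): Middle of the ledge at the foot of the board, at x = -62, z = 82 mm in the holder's frame; it reaches forward to x = -77 mm. The board is 100 mm wide (y) and leans back from x = -50, z = 74 up to x = -10, z = 152 mm.
- latch (a joint): Latch lever angle (rad): 0 = up, fork drawn out (to holder y = 66 mm), bore clear; 0.70 = fully down to its stop, level, fork under the ball. Starts at 0 to 0.12. Hinge along holder x at y = 36, z = 50 mm in the holder's frame. No spring, stays where left; 1 N on the pad moves it. It drives a steel fork into the hub: over the ball it goes fully down only with the socket home.
- latch_pad (a point): Middle of the upper face of the lever's ribbed thumb pad (26 x 30 mm), 83 mm out from the hinge and 9 mm above the lever's centre line; moves with the lever, which is 98 mm long and points to holder +y. In the holder's frame at y = 94, z = 110 mm with the lever up; y = 119, z = 59 mm fully down.
- tin: Round dark green tea tin, 72 mm in diameter, 105 mm tall, standing behind the work; leave alone. Origin: centre of its underside.
- timer: Cream clockwork kitchen timer, 68 mm in diameter, 48 mm tall; leave alone. Origin: centre of its underside.
- lemon: A lemon, 71 x 53 x 51 mm, lying on the worktop; leave alone. Origin: centre of its underside.
Not all that is in view belongs to the job. What is shaped like the holder but red is not meant. What is shaped like the stand but green is not meant.

How it is judged:
On the way, in this order (a step that is already met when the one before it is completed fails the run):
1. the holder's socket is fully home over the ball, upright, with the latch lever still up (distance between holder and stand_seat below 0.005 m and angle between holder's own z axis and vertical below 0.06 rad and value of joint latch below 0.3 rad), for 0.2 s.
2. the latch lever is pressed fully down with the socket home (distance between holder and stand_seat below 0.005 m and angle between holder's own z axis and vertical below 0.06 rad and value of joint latch above 0.63 rad), for 0.2 s.
At the end, for the whole second after the job is handed in: The holder stands at rest on the stand with its origin within 5 mm of the seat point and upright within 0.06 rad, its board facing the stand's front (the robot's side) and square to the stand's foot within 0.2 rad, and the latch at 0.63 rad or more (fully down is 0.70) (all of step 2 and angle between the x axis of holder and the x axis of stand, either way round below 0.2 rad and x of holder_ledge in the frame of stand below -0.04 m and linear speed of holder below 0.02 m/s and angular speed of holder below 0.1 rad/s); the robot touches nothing.
It fails at once if the holder is dropped (faster than 0.45 m/s while the fingers do not hold it) (linear speed of holder above 0.45 m/s and contact force between the fingers and holder below 0.1 N).
It fails at once if the tea tin is knocked away (moved more than 30 mm) (distance of tin from where it was at the start of the episode above 0.03 m).
It fails at once if the kitchen timer is knocked away (moved more than 30 mm) (distance of timer from where it was at the start of the episode above 0.03 m).
It fails at once if the lemon is knocked away (moved more than 30 mm) (distance of lemon from where it was at the start of the episode above 0.03 m).
It also fails if it takes over 48 s, if anything falls off the work surface, if the arm or the gripper's body presses on something with over 40 N, if the wrist force passes 120 N, or if a joint passes its speed limit or range.

## Robot

A 6-joint arm with a two-finger parallel gripper is mounted at the origin on a cart in front of the work surface, level with it; the furniture and walls round the work are solid. World frame = base frame: x ahead of the robot, y to its left, z up, the work surface at z = 0. Lengths are in m, angles in rad, forces in N, time in s.
With the tool pointing down it reaches from about 0.35 to 0.875 m from the base axis. Payload 15.5 kg.
Tool frame: the origin (TCP) lies between the finger pads; the fingertips stand 11 mm ahead of it and the grasp point (between the pads) lies 8 mm behind it; z points along the fingers, y is the line along which they close (so a half turn about z gives the same grasp; the last joint's range is limited). The gripper opens to 85 mm and grips with 20 to 120 N. Pads are 22 mm wide; open, the fingers measure 114 mm over their backs; the gripper's body (76 mm by 85 mm) begins 54 mm behind the grasp point. The pads swing forward as they close: fully open they stand 13 mm farther back than shut.
Start: joints at [1.113, 0.494, 1.345, -0, 1.302, -0.096], TCP at [0.222, 0.584, 0.242] pointing down, gripper open.
Joint ranges: [-2.91, 2.91], [-0.82, 2.16], [0.22, 2.67], [-1.22, 4.37], [0.12, 2.79], [-3.08, 3.08]. Speed limits (rad/s): [1.89, 1.89, 2.57, 3.01, 3.01, 3.01].

## Interface

Orientations are given as a unit quaternion [x, y, z, w].
In Python, from rig import monitor, eyes, finish_job gives the robot as it stands.
- The arm moves only by the tool play_rows, never from a script. Its argument "commands" is text: rows parted by semicolons, each of 7 numbers parted by spaces: the turn, a rotation vector about the tool's x, y, z in rad, then the shift along the tool's x, y, z in m, then the closure, from -1 (fully open) to 1 (shut), so that 0 is half open. A call has 1 to 12 rows; each row is the pose to reach, as a shift and turn from the pose commanded when the call began, along the tool's axes at that moment; what a row does not reach only later rows make up. A row lasts 1/10 s, in which the tool goes at most 50 mm and 8.59 degrees, less where a joint would pass 70% of its speed; a pose out of reach is approached as far as the arm can. A call with a gripper value outside its range is refused whole. The fingers move at their own pace and stop on an object; "grip_force" is the grip in N (left out, the last holds). Time passes only in rows, so rows that repeat a pose let the fingers close. It gives the time, the measured TCP pose, the force, the opening and the grip force at its end, in the units of the state.
- monitor.get_state(): the state, without advancing time (a new reading comes with each control period).
- eyes.camera(name): name is "side" or "top"; returns a dict with "image" (480x640x3 uint8, red, green, blue), "range_z" (480x640 float32, m along the optical axis (not along the pixel's ray), 0 where there is no reading), "K" (3x3 intrinsics, pixels), "D" ([k1, k2, p1, p2, k3] as OpenCV has them; the pictures are not rectified), "T" (4x4, takes a point from camera to world coordinates). Camera axes: x right, y up, looking along -z (the intrinsics and any distortion apply to the point x, -y, -z); pixel columns grow to the right and rows downward; lengths in m; the calibration is good to about 2 mm. A picture is of the moment at which its call begins.
- finish_job(): hands the job in; it is judged then, once.
The state is a dict: "t": time; "joints": joint angles; "qvel": joint speeds; "tau": joint torques, N m; "position": TCP position; "tool_rot": TCP orientation; "force": force on the tool from outside, world axes, zero at the start; "wrist_torque": the same for the moment, N m; "finger_gap": finger opening in m; "finger_force": force on a finger pad.
Only numpy, scipy, OpenCV 4.12 (cv2) and the standard library are available. Lean on these libraries where they do the work, as an engineer would, in place of code of your own. Each camera call takes 0.05 s, during which the arm holds its last target. There are 200 camera calls.

## Working session

There is one attempt and no reset: what is moved stays moved. The work goes in short steps, Python scripts to look and compute and a tool call to move; the robot and the scene stay as the last step left them, time stands still between calls to the robot, and variables do not carry over. Pictures are saved under pics/ and viewed, at most 10 in all, crops included, and the job is handed in when it is done.

Besides the shell and the picture viewer there is one more tool, called after "Emit:" in YAML: its name, and indented under it one key for each argument. play_rows: Moves the arm, as the interface text tells. Its arguments: {"type":"object","properties":{"commands":{"type":"string"},"grip_force":{"type":"number"}},"required":["commands"]}

```bash
mkdir -p pics; ls; cat > h.py <<'E'
import numpy as np,cv2
from rig import monitor,eyes
def grab(n):
    c=eyes.camera(n); c['image']=np.asarray(c['image']); return c
def cloud(c):
    K=np.array(c['K'],float);D=np.array(c['D'],float);h,w=c['range_z'].shape
    u,v=np.meshgrid(np.arange(w),np.arange(h))
    p=cv2.undistortPoints(np.stack([u,v],-1).reshape(-1,1,2).astype(float),K,D).reshape(h,w,2)
    z=np.asarray(c['range_z'],float)
    P=np.stack([p[...,0]*z,-p[...,1]*z,-z,np.ones_like(z)],-1)@np.array(c['T']).T
    P=P[...,:3]; P[z==0]=np.nan
    return P
E
python3 - <<'E'
from h import *
print(monitor.get_state())
for n in('top','side'):
    c=grab(n);cv2.imwrite(f'pics/{n}0.png',c['image'][...,::-1]);np.savez(f'{n}0.npz',**c)
    print(n,c['T'],c['K'],c['D'])
E
```

```text
pics
{'t': 0.0, 'joints': array([ 1.11246488e+00,  4.94192698e-01,  1.34611749e+00, -2.07761526e-05,
        1.30252472e+00, -9.54991809e-02]), 'qvel': array([ 0.00203105, -0.00032777,  0.00043726, -0.00249435,  0.00108965,
       -0.00052052]), 'tau': array([ 6.06282963e-03, -8.82155442e+01, -3.83883905e+01,  3.37867041e-04,
        9.90428205e-03, -4.21207517e-05]), 'position': array([0.2216752 , 0.58399516, 0.24169896]), 'tool_rot': array([ 1.80419899e-01,  9.83589485e-01, -6.00204097e-04, -1.60177095e-04]), 'force': array([-0.92102031, -0.39745349,  1.24189608]), 'wrist_torque': array([-0.00266442, -0.02279609, -0.03625084]), 'finger_force': 0.0, 'finger_gap': 0.0849580789763294}
top [[ 0.0439158   0.97402464 -0.22214275  0.29304766]
 [-0.99902528  0.04380865 -0.00541223  0.01743417]
 [ 0.00446013  0.22216391  0.97499913  1.2584679 ]
 [ 0.          0.          0.          1.        ]] [[509.06433611   0.         311.43663013]
 [  0.         509.06433611 247.44866188]
 [  0.           0.           1.        ]] [-0.08952767  0.          0.          0.          0.        ]
side [[-0.95135658  0.20925075 -0.22613     0.18019533]
 [-0.30806739 -0.63682607  0.70678641  1.26540632]
 [ 0.0038901   0.74206919  0.67031201  1.30850895]
 [ 0.          0.          0.          1.        ]] [[612.72665273   0.         309.15112838]
 [  0.         612.72665273 231.03526751]
 [  0.           0.           1.        ]] [-0.10274513  0.          0.          0.          0.        ]
```

View pics/top0.png

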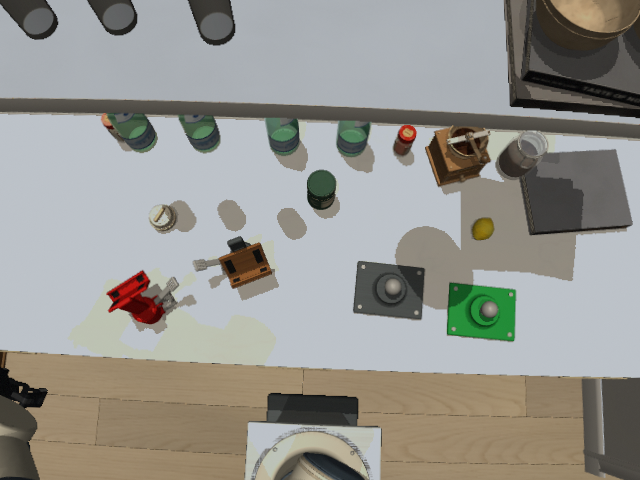

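View pics/side0.png

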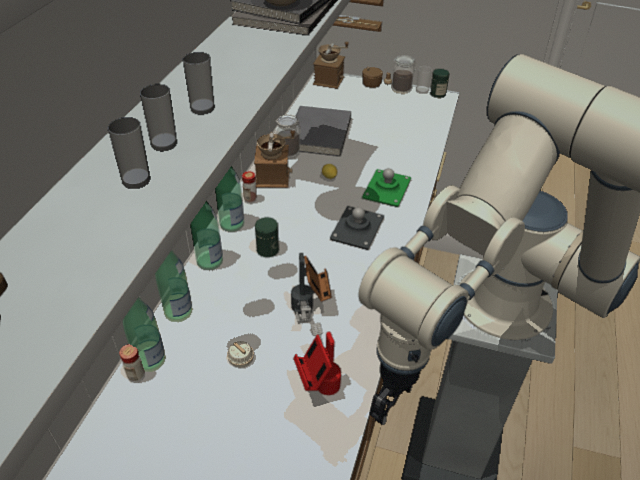

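The top view shows the holder at about (240,262) with its spine top at (237,243) and lever pad at (203,265). The dark stand's ball is at (394,286), and its plate corners are at (357,263), (424,268), (422,318) and (355,312). The lemon (483,229), timer (162,217), tin (321,190), red holder and green stand all stay clear of the path. The side view shows the same layout: holder (305,290), stand (358,225).

```bash
python3 - <<'E'
from h import *
np.set_printoptions(precision=4,suppress=True)
for n in('top','side'):
    c=dict(np.load(f'{n}0.npz'));P=cloud(c);im=c['image'].astype(int);X,Y,Z=P[...,0],P[...,1],P[...,2]
    print(n,'shelf z',np.nanmedian(P[90:110,200:300].reshape(-1,3),0) if n=='top' else '')
    hsv=cv2.cvtColor(c['image'],cv2.COLOR_RGB2HSV)
    box=(320,430,240,340) if n=='top' else (325,390,190,260)
    m=np.zeros(Z.shape,bool);m[box[2]:box[3],box[0]:box[1]]=1
    m&=hsv[...,1]<90
    # plate
    pl=m&(Z>0.009)&(Z<0.02)
    q=P[pl];print('plate',len(q),np.median(q[:,2]),cv2.minAreaRect((q[:,:2]*1000).astype(np.float32)))
    b=m&(Z>0.055);q=P[b];A=np.c_[2*q,np.ones(len(q))];s=np.linalg.lstsq(A,(q**2).sum(1),rcond=None)[0]
    # fixed-radius fit
    from scipy.optimize import least_squares
    f=least_squares(lambda t:np.linalg.norm(q-t,axis=1)-.02,q.mean(0)-[0,0,.01],loss='soft_l1',f_scale=.001)
    print('ball',len(q),f.x,np.sqrt(2*f.cost/len(q)),'free',s[:3],q[:,2].max())
    # holder
    box=(190,275,230,295) if n=='top' else (285,335,245,340)
    m=np.zeros(Z.shape,bool);m[box[2]:box[3],box[0]:box[1]]=1
    m&=~((hsv[...,1]>180)&((hsv[...,0]<6)|(hsv[...,0]>174)))
    print('zmax',np.nanmax(Z[m]))
    t=m&(Z>np.nanmax(Z[m])-.008);q=P[t];print('spine top',len(q),q.mean(0),q.min(0),q.max(0),cv2.minAreaRect((q[:,:2]*1000).astype(np.float32)))
    w=m&(hsv[...,1]>100)&(hsv[...,0]<20)&(Z>.06);q=P[w];print('wood',len(q),q.mean(0),q.min(0),q.max(0),cv2.minAreaRect((q[:,:2]*1000).astype(np.float32)))
    if n=='top':
        l=m.copy();l[:,225:]=0;l&=Z>.03;q=P[l];print('lever',len(q),q.mean(0),q.min(0),q.max(0),cv2.minAreaRect((q[:,:2]*1000).astype(np.float32)))
E
```

```text
top shelf z [0.667  0.1233 0.58  ]
plate 2488 0.012546226836457341 ((478.8681335449219, -171.82174682617188), (168.5083465576172, 130.6136932373047), 86.20594024658203)
ball 225 [ 0.4793 -0.173   0.0635] 0.0011721851558113392 free [ 0.479  -0.1728  0.0662] 0.08955316291377424
zmax 0.19780371724469803
spine top 71 [0.5439 0.1906 0.1926] [0.5336 0.1762 0.1898] [0.5543 0.2059 0.1978] ((543.8629760742188, 191.00267028808594), (11.407425880432129, 33.17092514038086), 22.1834659576416)
wood 1245 [0.5065 0.1735 0.1055] [0.4579 0.1159 0.067 ] [0.5514 0.2289 0.1521] ((504.7483215332031, 172.8665008544922), (66.30784606933594, 98.38321685791016), 24.48303985595703)
lever 269 [0.5078 0.2608 0.1048] [0.4875 0.2176 0.0709] [0.5244 0.2963 0.1504] ((506.9163513183594, 256.314697265625), (33.255210876464844, 78.95884704589844), 5.094534873962402)
side shelf z 
plate 964 0.014267006293556594 ((484.45843505859375, -194.66232299804688), (186.69754028320312, 305.69329833984375), 17.257320404052734)
ball 218 [ 0.47   -0.1391  0.0912] 0.028453855740745816 free [0.4166 0.2358 0.3131] 0.6262717579872655
zmax 0.2004796188690281
spine top 53 [0.4971 0.2648 0.1961] [0.3913 0.1792 0.1927] [0.5521 0.4238 0.2005] ((473.24688720703125, 303.75714111328125), (13.63112735748291, 290.45220947265625), 32.40266036987305)
wood 530 [0.4995 0.1888 0.108 ] [0.3975 0.1211 0.0639] [0.552  0.4187 0.1999] ((464.1034240722656, 273.74420166015625), (66.09505462646484, 318.978759765625), 24.42853546142578)
```

```bash
cat > go.py <<'E'
import sys;from h import *;from scipy.spatial.transform import Rotation as R
np.set_printoptions(precision=4,suppress=True)
x,y,z,a=map(float,sys.argv[1:5]) # yaw deg of tool y axis, tool down
s=monitor.get_state();r=R.from_quat(s['tool_rot']);M=r.as_matrix()
a=np.radians(a);Y=np.array([np.cos(a),np.sin(a),0]);Zt=np.array([0,0,-1.]);T=R.from_matrix(np.c_[np.cross(Y,Zt),Y,Zt])
print('t',s['t'],'pos',s['position'],'tool y deg',np.degrees(np.arctan2(M[1,1],M[0,1])),'F',s['force'],'gap',s['finger_gap'],'j',s['joints'])
print('turn',(r.inv()*T).as_rotvec(),'shift',M.T@(np.array([x,y,z])-s['position']))
E
python3 go.py 0.544 0.191 0.29 24.5
```

```text
t 0.1 pos [0.2217 0.584  0.2418] tool y deg 69.21033357563864 F [-0.4404 -1.0471  0.8437] gap 0.08546159293761389 j [ 1.1125  0.4941  1.3461  0.      1.3025 -0.0955]
turn [-0.0011  0.0003  0.7803] shift [-0.4408 -0.2531 -0.048 ]
```

Emit:
play_rows:
  commands: "0 0 0.02 -0.01 -0.01 -0.03 -1;0 0 0.08 -0.04 -0.02 -0.05 -1;0 0 0.17 -0.08 -0.045 -0.05 -1;0 0 0.26 -0.125 -0.07 -0.05 -1;0 0 0.35 -0.17 -0.1 -0.05 -1;0 0 0.44 -0.22 -0.125 -0.05 -1;0 0 0.53 -0.27 -0.155 -0.05 -1;0 0 0.62 -0.32 -0.185 -0.05 -1;0 0 0.71 -0.37 -0.21 -0.05 -1;0 0 0.76 -0.41 -0.235 -0.05 -1;0 0 0.78 -0.435 -0.25 -0.048 -1;0 0 0.78 -0.441 -0.253 -0.048 -1"

```text
t: 1.3
position: [0.5465, 0.1877, 0.2898]
tool_rot: [0.542, 0.84, -0.0, 0.0]
force: [-0.3, 0.2, -0.9]
finger_gap: 0.0857
finger_force: 0.0
```

```bash
python3 go.py 0.544 0.191 0.170 24.5
```

```text
t 1.3 pos [0.5465 0.1877 0.2898] tool y deg 24.302516677033168 F [-0.2991  0.1887 -0.9238] gap 0.08569683065950938 j [ 0.228   0.3841  1.3977 -0.0009  1.3599 -0.196 ]
turn [-0.0004  0.0008 -0.0034] shift [ 0.0042 -0.0008  0.1198]
```

Emit:
play_rows:
  commands: "0 0 0 0 0 0.01 -0.6;0 0 0 0 0 0.02 -0.4;0 0 0 0 0 0.03 -0.3;0 0 0 0 0 0.03 -0.3;0 0 0 0 0 0.03 -0.3"

```text
t: 1.8
position: [0.5437, 0.1921, 0.2601]
tool_rot: [0.54, 0.842, -0.0, -0.0]
force: [0.1, 0.6, 0.6]
finger_gap: 0.0555
finger_force: 0.0
```

```bash
python3 go.py 0.544 0.191 0.170 24.5; python3 - <<'E'
from h import *
c=grab('top');cv2.imwrite('pics/t1.png',cv2.resize(c['image'][200:320,180:340,::-1],None,fx=4,fy=4))
E
```

```text
t 1.8 pos [0.5437 0.1921 0.2601] tool y deg 24.600159723450034 F [0.1031 0.5657 0.6377] gap 0.05554544432675483 j [ 0.236   0.4086  1.4432  0.0001  1.2904 -0.1933]
turn [-0.0007 -0.0002  0.0017] shift [-0.0011 -0.0001  0.0901]
```

View pics/t1.png

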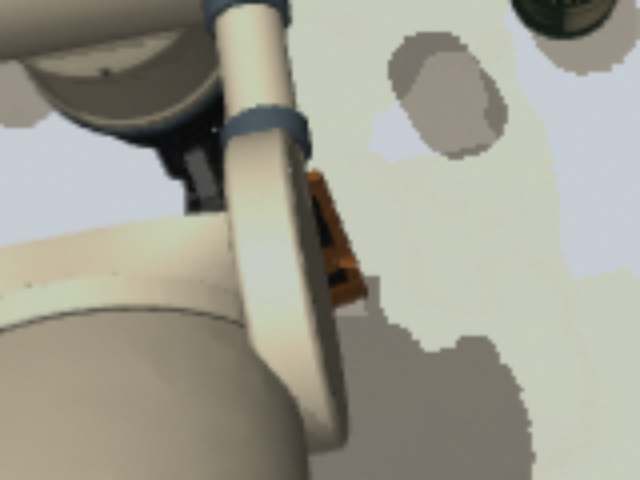

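The arm hides the holder in the top view, with only the board's edge showing at (340,240). The position numbers agree, so I'm descending and closing.

Emit:
play_rows:
  commands: "0 0 0 -0.001 0 0.02 -0.3;0 0 0 -0.001 0 0.04 -0.3;0 0 0 -0.001 0 0.06 -0.3;0 0 0 -0.001 0 0.075 -0.3;0 0 0 -0.001 0 0.085 -0.3;0 0 0 -0.001 0 0.09 -0.3;0 0 0 -0.001 0 0.09 -0.3;0 0 0 -0.001 0 0.09 0.2;0 0 0 -0.001 0 0.09 0.5;0 0 0 -0.001 0 0.09 0.7;0 0 0 -0.001 0 0.09 0.9;0 0 0 -0.001 0 0.09 1"
  grip_force: 60

```text
t: 3.05
position: [0.5452, 0.1905, 0.1709]
tool_rot: [0.541, 0.841, 0.001, 0.0]
force: [0.4, 0.5, 5.9]
finger_gap: 0.0113
finger_force: 59.3
```

Emit:
play_rows:
  commands: "0 0 0 0 0 0 1;0 0 0 0 0 0 1;0 0 0 0 0 0 1"

```text
t: 3.35
position: [0.5452, 0.1905, 0.1709]
tool_rot: [0.541, 0.841, 0.001, 0.0]
force: [0.7, 0.3, 6.7]
finger_gap: 0.0117
finger_force: 59.3
```

```bash
python3 go.py 0.544 0.191 0.29 24.5; python3 - <<'E'
from h import *
c=grab('side');cv2.imwrite('pics/s1.png',cv2.resize(c['image'][230:350,250:410,::-1],None,fx=4,fy=4))
E
```

```text
t 3.35 pos [0.5452 0.1905 0.1709] tool y deg 24.51895771075794 F [0.7423 0.3121 6.7146] gap 0.01169284464166562 j [ 0.2328  0.5055  1.5506  0.0001  1.0841 -0.1952]
turn [0.0014 0.0002 0.0003] shift [ 0.0009 -0.0008 -0.1191]
```

View pics/s1.png

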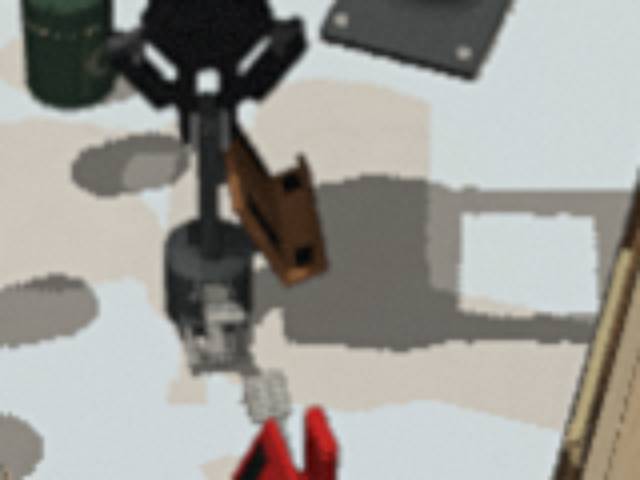

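The side view shows the fingers on the bare top of the spine at (205,90), above the board, with the lever still up at (265,390). The gap of 11.7 mm matches the 12 mm bar.

Emit:
play_rows:
  commands: "0 0 0 0 0 -0.005 1;0 0 0 0 0 -0.015 1;0 0 0 0 0 -0.03 1;0 0 0 0 0 -0.05 1;0 0 0 0 0 -0.07 1;0 0 0 0 0 -0.09 1;0 0 0 0 0 -0.11 1;0 0 0 0 0 -0.12 1;0 0 0 0 0 -0.128 1;0 0 0 0 0 -0.13 1;0 0 0 0 0 -0.13 1"

```text
t: 4.5
position: [0.5445, 0.1903, 0.2999]
tool_rot: [0.541, 0.841, -0.0, -0.0]
force: [-0.3, 0.8, -5.1]
finger_gap: 0.0118
finger_force: 58.6
```

```bash
python3 go.py 0.479 -0.172 0.30 -3.8
```

```text
t 4.5 pos [0.5445 0.1903 0.2999] tool y deg 24.520049785636566 F [-0.2912  0.8229 -5.0645] gap 0.011761303888560153 j [ 0.2327  0.3747  1.3845 -0.      1.3831 -0.1952]
turn [-0.0007  0.0001  0.4943] shift [-0.3024 -0.21    0.    ]
```

Emit:
play_rows:
  commands: "0 0 0.01 -0.006 -0.004 0 1;0 0 0.03 -0.018 -0.013 0 1;0 0 0.07 -0.042 -0.03 0 1;0 0 0.11 -0.067 -0.047 0 1;0 0 0.155 -0.095 -0.066 0 1;0 0 0.2 -0.122 -0.085 0 1;0 0 0.245 -0.15 -0.104 0 1;0 0 0.29 -0.177 -0.123 0 1;0 0 0.335 -0.205 -0.142 0 1;0 0 0.37 -0.226 -0.157 0 1;0 0 0.395 -0.242 -0.168 0 1;0 0 0.4 -0.245 -0.17 0 1"

```text
t: 5.7
position: [0.4905, -0.1057, 0.3]
tool_rot: [0.699, 0.715, -0.0, -0.0]
force: [0.9, -0.6, -4.6]
finger_gap: 0.0113
finger_force: 58.7
```

Emit:
play_rows:
  commands: "0 0 0.01 -0.006 -0.004 0 1;0 0 0.03 -0.018 -0.013 0 1;0 0 0.06 -0.036 -0.025 0 1;0 0 0.08 -0.049 -0.034 0 1;0 0 0.094 -0.057 -0.04 0 1;0 0 0.094 -0.057 -0.04 0 1;0 0 0.094 -0.057 -0.04 0 1"

```text
t: 6.4
position: [0.4533, -0.161, 0.3003]
tool_rot: [0.73, 0.683, 0.0, -0.0]
force: [0.2, 0.1, -4.3]
finger_gap: 0.0112
finger_force: 58.7
```

```bash
python3 go.py 0.479 -0.172 0.30 -3.8
```

```text
t 6.4 pos [ 0.4533 -0.161   0.3003] tool y deg -3.785651490641351 F [ 0.1647  0.0966 -4.273 ] gap 0.011249457386305993 j [-0.4656  0.2305  1.6011  0.0003  1.31   -0.3996]
turn [ 0.0001 -0.0002  0.0003] shift [-0.0093  0.0263  0.0003]
```

Emit:
play_rows:
  commands: "0 0 0 -0.003 0.008 0 1;0 0 0 -0.006 0.018 0 1;0 0 0 -0.009 0.026 0 1;0 0 0 -0.009 0.026 0 1;0 0 0 -0.009 0.026 0 1;0 0 0 -0.009 0.026 0 1"

```text
t: 7.0
position: [0.4785, -0.1717, 0.3002]
tool_rot: [0.73, 0.683, -0.0, -0.0]
force: [0.5, 0.4, -3.6]
finger_gap: 0.0113
finger_force: 58.8
```

```bash
python3 go.py 0.479 -0.172 0.30 -3.8;python3 - <<'E'
from h import *
a=[]
for n in('side','top'):
    c=grab(n);np.savez(n+'1.npz',**c);x,y=(290,100) if n=='side' else (320,200)
    a.append(cv2.resize(c['image'][y:y+160,x:x+130,::-1],(390,480),interpolation=cv2.INTER_CUBIC))
cv2.imwrite('pics/s2.png',np.hstack(a))
E
```

```text
t 7.0 pos [ 0.4785 -0.1717  0.3002] tool y deg -3.774853151986661 F [ 0.5246  0.3791 -3.597 ] gap 0.011316729225671934 j [-0.462   0.272   1.542  -0.      1.3281 -0.3961]
turn [-0.0005 -0.0002  0.0004] shift [-0.0003  0.0005  0.0002]
```

View pics/s2.png

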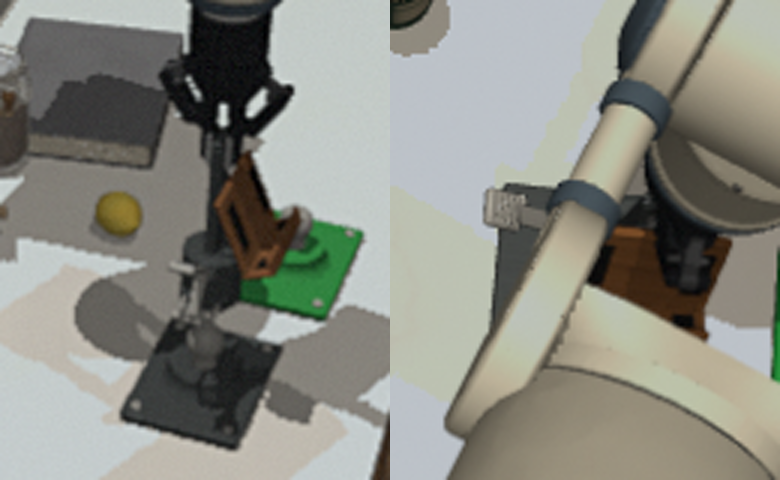

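The side crop shows the hub hanging above the ball at (205,330), with the lever up at (185,275) and the board facing the robot's side. Next I'm measuring the hub axis against the ball in that one view.

```bash
python3 - <<'E'
from h import *
from scipy.optimize import least_squares
np.set_printoptions(precision=4,suppress=True)
def show(c,tag):
    P=cloud(c);hsv=cv2.cvtColor(c['image'],cv2.COLOR_RGB2HSV);Z=P[...,2]
    near=np.hypot(P[...,0]-.479,P[...,1]+.172)
    b=(near<.03)&(Z>.055)&(Z<.09)&(hsv[...,1]<90)
    q=P[b];f=least_squares(lambda t:np.linalg.norm(q-np.r_[t,.065],axis=1)-.02,[.479,-.172],loss='soft_l1',f_scale=.001);print(tag,'ball',len(q),f.x,f.cost)
    pl=(np.abs(Z-.014)<.006)&(near<.13)&(hsv[...,2]<110)&(P[...,1]>-.28);q=P[pl];print('plate',len(q),cv2.minAreaRect((q[:,:2]*1000).astype(np.float32)))
    hb=(near<.042)&(Z>.13)&(Z<.188)&(hsv[...,2]<75)&(hsv[...,1]<110);q=P[hb]
    f=least_squares(lambda t:np.hypot(q[:,0]-t[0],q[:,1]-t[1])-.031,[.479,-.172],loss='soft_l1',f_scale=.001);r=np.hypot(q[:,0]-f.x[0],q[:,1]-f.x[1])-.031
    print('hub',len(q),f.x,np.median(abs(r)),q[:,2].min())
    sp=(near<.03)&(Z>.20)&(Z<.27)&(hsv[...,2]<90)&(hsv[...,1]<110);q=P[sp];
    if len(q):print('spine',len(q),np.median(q,0))
    w=(near<.09)&(Z>.19)&(hsv[...,1]>110)&(hsv[...,0]<20);q=P[w];
    if len(q):
        g=q-q.mean(0);n=np.linalg.svd(g,full_matrices=False)[2][2];print('wood normal',n,len(q))
show(dict(np.load('side1.npz')),'side')
for n in('side',):
    c=dict(np.load(n+'0.npz'));P=cloud(c);Z=P[...,2]
    near=np.hypot(P[...,0]-.479,P[...,1]+.172);b=(near<.03)&(Z>.055)&(Z<.09);q=P[b];f=least_squares(lambda t:np.linalg.norm(q-np.r_[t,.065],axis=1)-.02,[.479,-.172],loss='soft_l1',f_scale=.001);print('ball0',len(q),f.x,f.cost)
    m=(np.abs(Z-.014)<.006)&(near<.115);q=P[m];print('plate0',len(q),cv2.minAreaRect((q[:,:2]*1000).astype(np.float32)))
    ns=np.hypot(P[...,0]-.544,P[...,1]-.191);hsv=cv2.cvtColor(c['image'],cv2.COLOR_RGB2HSV)
    h=(ns<.042)&(Z>.005)&(Z<.058)&(hsv[...,2]<75);q=P[h];f=least_squares(lambda t:np.hypot(q[:,0]-t[0],q[:,1]-t[1])-.031,[.544,.191],loss='soft_l1',f_scale=.001);print('hub0',len(q),f.x)
E
```

```text
side ball 111 [ 0.478 -0.17 ] 0.00019831855936476299
plate 960 ((476.7444763183594, -170.544189453125), (191.0535888671875, 212.9622344970703), 23.192344665527344)
hub 190 [ 0.4776 -0.1711] 0.002296011669283709 0.1319000857091499
spine 76 [ 0.4765 -0.1553  0.2245]
wood normal [-0.8408  0.0638  0.5376] 562
ball0 119 [ 0.4788 -0.1716] 0.000219533169369723
plate0 997 ((460.14495849609375, -178.39447021484375), (188.30320739746094, 213.55638122558594), 5.372247219085693)
hub0 167 [0.5439 0.1905]
```

The hub is within about 1 mm of the ball axis and the board's yaw of -4.3° is right, so I'm lowering it.

Emit:
play_rows:
  commands: "0 0 0 0 0.0005 0.005 1;0 0 0 0 0.0005 0.015 1;0 0 0 0 0.0005 0.025 1;0 0 0 0 0.0005 0.033 1;0 0 0 0 0.0005 0.04 1;0 0 0 0 0.0005 0.045 1;0 0 0 0 0.0005 0.049 1;0 0 0 0 0.0005 0.053 1;0 0 0 0 0.0005 0.057 1;0 0 0 0 0.0005 0.06 1;0 0 0 0 0.0005 0.06 1"

```text
t: 8.2
position: [0.4791, -0.1718, 0.24]
tool_rot: [0.73, 0.683, -0.0, -0.0]
force: [-0.4, 0.2, -3.7]
finger_gap: 0.0115
finger_force: 58.8
```

Emit:
play_rows:
  commands: "0 0 0 0 0 0.004 1;0 0 0 0 0 0.008 1;0 0 0 0 0 0.012 1;0 0 0 0 0 0.015 1;0 0 0 0 0 0.015 1"

```text
t: 8.7
position: [0.479, -0.1716, 0.2246]
tool_rot: [0.73, 0.683, -0.0, -0.001]
force: [2.6, 3.4, -9.6]
finger_gap: 0.0115
finger_force: 58.4
```

Emit:
play_rows:
  commands: "0 0 0 0 0 0.003 1;0 0 0 0 0 0.006 1;0 0 0 0 0 0.009 1;0 0 0 0 0 0.012 1;0 0 0 0 0 0.012 1"

```text
t: 9.2
position: [0.4788, -0.1719, 0.2126]
tool_rot: [0.73, 0.683, -0.0, -0.0]
force: [0.6, 2.2, -5.4]
finger_gap: 0.0114
finger_force: 59.1
```

Emit:
play_rows:
  commands: "0 0 0 0 0 0.002 1;0 0 0 0 0 0.004 1;0 0 0 0 0 0.006 1;0 0 0 0 0 0.007 1;0 0 0 0 0 0.007 1"

```text
t: 9.7
position: [0.4792, -0.172, 0.2062]
tool_rot: [0.73, 0.683, -0.0, -0.0]
force: [-1.2, 0.6, -4.4]
finger_gap: 0.0113
finger_force: 59.3
```

Emit:
play_rows:
  commands: "0 0 0 0 0 0.001 1;0 0 0 0 0 0.002 1;0 0 0 0 0 0.003 1;0 0 0 0 0 0.003 1"

```text
t: 10.1
position: [0.4802, -0.1726, 0.2057]
tool_rot: [0.73, 0.683, 0.0, 0.002]
force: [-7.4, 1.9, 38.4]
finger_gap: 0.0114
finger_force: 65.6
```

```bash
python3 go.py 0.479 -0.172 0.205 -3.8;python3 - <<'E'
from h import *
c=grab('side');np.savez('side2.npz',**c)
cv2.imwrite('pics/s3.png',cv2.resize(c['image'][130:250,290:420,::-1],None,fx=5,fy=5,interpolation=cv2.INTER_CUBIC))
E
```

```text
t 10.1 pos [ 0.4802 -0.1726  0.2057] tool y deg -3.7766594312164594 F [-7.3503  1.8907 38.4145] gap 0.011439635121608822 j [-0.4619  0.3753  1.6747 -0.0005  1.0877 -0.3957]
turn [0.0035 0.0019 0.0004] shift [ 0.0005 -0.0012  0.0007]
```

View pics/s3.png

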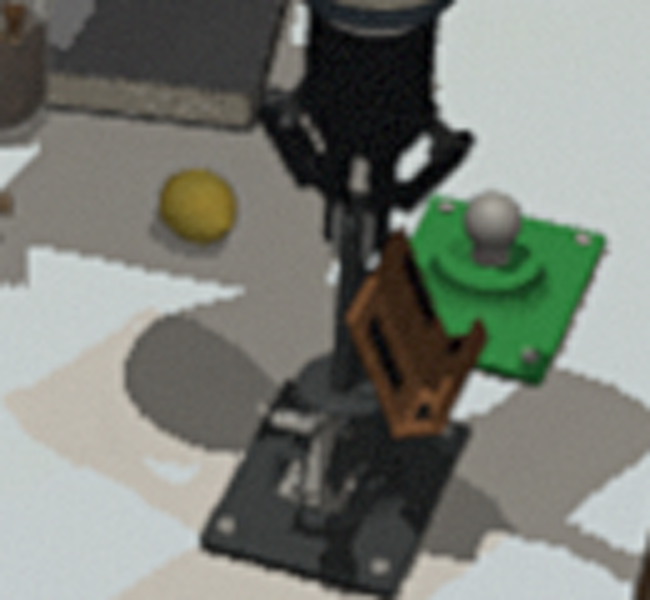

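The hub at (335,400) sits down on the collar with the lever up. Contact came at z = 0.2057, as predicted, with 38 N, so it is home. Now I unload, release and rise.

Emit:
play_rows:
  commands: "0 0 0 0 0 -0.001 1;0 0 0 0 0 -0.0022 1;0 0 0 0 0 -0.0022 1;0 0 0 0 0 -0.0022 0.6;0 0 0 0 0 -0.0022 0.3;0 0 0 0 0 -0.0022 0;0 0 0 0 0 -0.0022 -0.2;0 0 0 0 0 -0.0022 -0.2;0 0 0 0 0 -0.0022 -0.2;0 0 0 0 0 -0.0022 -0.2"
  grip_force: 20

```text
t: 11.15
position: [0.4792, -0.1719, 0.2055]
tool_rot: [0.73, 0.683, -0.0, -0.0]
force: [0.1, 0.5, -0.3]
finger_gap: 0.0511
finger_force: 0.0
```

Emit:
play_rows:
  commands: "0 0 0 0 0 -0.01 -0.2;0 0 0 0 0 -0.03 -0.2;0 0 0 0 0 -0.05 -0.2;0 0 0 0 0 -0.07 -0.2;0 0 0 0 0 -0.08 0.5;0 0 0 0 0 -0.08 1;0 0 0 0 0 -0.08 1;0 0 0 0 0 -0.08 1"

```text
t: 11.95
position: [0.4788, -0.1717, 0.2846]
tool_rot: [0.73, 0.683, -0.0, -0.001]
force: [0.4, 0.5, -0.4]
finger_gap: 0.0002
finger_force: 0.0
```

```bash
python3 go.py 0.485 -0.078 0.28 -3.8;python3 - <<'E'
from h import *
from scipy.optimize import least_squares
np.set_printoptions(precision=4,suppress=True)
for n in('side','top'):
    c=grab(n);np.savez(n+'3.npz',**c);P=cloud(c);Z=P[...,2];hsv=cv2.cvtColor(c['image'],cv2.COLOR_RGB2HSV)
    near=np.hypot(P[...,0]-.479,P[...,1]+.172)
    m=(near<.03)&(Z>.218)&(Z<.236)&(hsv[...,2]<110);q=P[m];print(n,'spinetop',len(q),q.mean(0) if len(q) else '',q.max(0) if len(q) else '')
    m=(Z>.07)&(Z<.2)&(P[...,1]>-.12)&(P[...,1]<-.03)&(abs(P[...,0]-.48)<.05);q=P[m];print('lever',len(q))
    if len(q):
        t=q[q[:,1]>q[:,1].max()-.028];print('pad',t.mean(0),t.min(0),t.max(0))
        # pad-end points of highest Z
    w=(near<.09)&(Z>.1)&(hsv[...,1]>110)&(hsv[...,0]<20);q=P[w]
    if len(q): g=q-q.mean(0);print('wood n',np.linalg.svd(g,full_matrices=False)[2][2],len(q),q[:,2].min(),q[:,2].max())
E
```

```text
t 11.95 pos [ 0.4788 -0.1717  0.2846] tool y deg -3.781438545887452 F [ 0.3816  0.4667 -0.4449] gap 0.00016736569174289796 j [-0.4618  0.2873  1.565  -0.      1.2908 -0.3958]
turn [-0.0014 -0.0005  0.0003] shift [0.0939 0.     0.0046]
side spinetop 33 [ 0.4771 -0.1658  0.2283] [ 0.4845 -0.1483  0.2353]
lever 67
pad [ 0.4834 -0.0636  0.1471] [ 0.4708 -0.0789  0.1366] [ 0.4958 -0.0532  0.1565]
wood n [-0.835   0.0765  0.5449] 527 0.10311617427310127 0.19028125021091769
top spinetop 57 [ 0.4783 -0.1648  0.2263] [ 0.4852 -0.1554  0.2323]
lever 183
pad [ 0.4845 -0.073   0.1409] [ 0.4723 -0.0881  0.1282] [ 0.4976 -0.0602  0.152 ]
wood n [-0.9417  0.3348  0.0351] 329 0.11861610884165263 0.3537594712315797
```

Emit:
play_rows:
  commands: "0 0 0 0.01 0 0 1;0 0 0 0.03 0 0 1;0 0 0 0.055 0 0 1;0 0 0 0.08 0 0 1;0 0 0 0.092 0 0.005 1;0 0 0 0.092 0 0.02 1;0 0 0 0.092 0 0.045 1;0 0 0 0.092 0 0.07 1;0 0 0 0.092 0 0.09 1;0 0 0 0.092 0 0.105 1;0 0 0 0.092 0 0.11 1;0 0 0 0.092 0 0.11 1"

```text
t: 13.25
position: [0.4849, -0.08, 0.1749]
tool_rot: [0.73, 0.683, -0.0, -0.001]
force: [0.0, -0.5, 0.3]
finger_gap: -0.0002
finger_force: 0.0
```

```bash
python3 go.py 0.486 -0.060 0.105 -3.8;python3 - <<'E'
from h import *
c=grab('side')
cv2.imwrite('pics/s4.png',cv2.resize(c['image'][130:260,290:420,::-1],None,fx=4,fy=4,interpolation=cv2.INTER_CUBIC))
E
```

```text
t 13.25 pos [ 0.4849 -0.08    0.1749] tool y deg -3.7796937277428753 F [ 0.0013 -0.4904  0.3148] gap -0.00018197355114936656 j [-0.285   0.3956  1.7506 -0.0001  0.9968 -0.2189]
turn [-0.0014 -0.0003  0.0004] shift [ 0.02   -0.0001  0.0699]
```

View pics/s4.png

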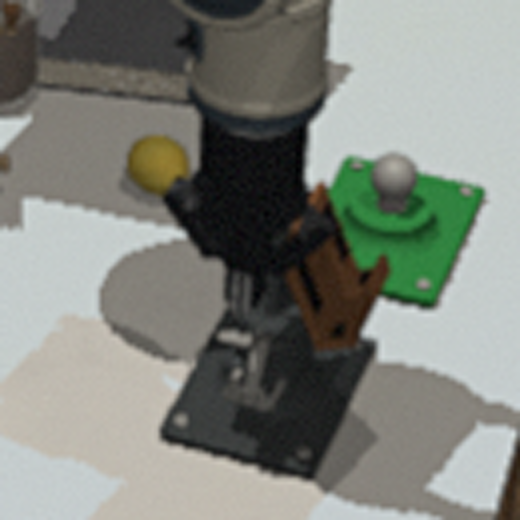

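The shut fingertips stand just above the ribbed pad at (235,335), and the holder is still seated. I'm pressing along the lever's arc.

Emit:
play_rows:
  commands: "0 0 0 0 0 0.006 1;0 0 0 0 0 0.012 1;0 0 0 0.002 0 0.017 1;0 0 0 0.004 0 0.022 1;0 0 0 0.006 0 0.027 1;0 0 0 0.008 0 0.032 1;0 0 0 0.011 0 0.037 1;0 0 0 0.013 0 0.042 1;0 0 0 0.015 0 0.047 1;0 0 0 0.017 0 0.052 1;0 0 0 0.018 0 0.057 1;0 0 0 0.018 0 0.057 1"

```text
t: 14.5
position: [0.4862, -0.062, 0.1178]
tool_rot: [0.73, 0.683, -0.0, -0.0]
force: [-0.3, -0.6, 0.2]
finger_gap: 0.0002
finger_force: 0.0
```

Emit:
play_rows:
  commands: "0 0 0 0.001 0 0.003 1;0 0 0 0.002 0 0.006 1;0 0 0 0.002 0 0.009 1;0 0 0 0.002 0 0.011 1;0 0 0 0.002 0 0.012 1;0 0 0 0.002 0 0.012 1"

```text
t: 15.1
position: [0.4865, -0.0602, 0.1064]
tool_rot: [0.73, 0.683, -0.0, -0.0]
force: [-0.2, 0.4, 0.9]
finger_gap: 0.0004
finger_force: 0.0
```

Emit:
play_rows:
  commands: "0 0 0 0 0 0.001 1;0 0 0 0 0 0.002 1;0 0 0 0 0 0.003 1;0 0 0 0 0 0.003 1;0 0 0 0 0 0.003 1"

```text
t: 15.6
position: [0.4866, -0.0602, 0.1035]
tool_rot: [0.73, 0.683, -0.0, 0.0]
force: [-0.2, -0.2, 0.3]
finger_gap: -0.0002
finger_force: 0.3
```

Emit:
play_rows:
  commands: "0 0 0 0 0 0.001 1;0 0 0 0 0 0.0015 1;0 0 0 0 0 0.002 1;0 0 0 0 0 0.002 1"

```text
t: 16.0
position: [0.4866, -0.0601, 0.1014]
tool_rot: [0.73, 0.683, -0.0, -0.0]
force: [-0.3, 1.6, 1.5]
finger_gap: -0.0002
finger_force: 0.9
```

```bash
python3 - <<'E'
from h import *
c=grab('side')
cv2.imwrite('pics/s5.png',cv2.resize(c['image'][140:240,300:400,::-1],None,fx=6,fy=6,interpolation=cv2.INTER_CUBIC))
E
```

```text
(no output)
```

View pics/s5.png

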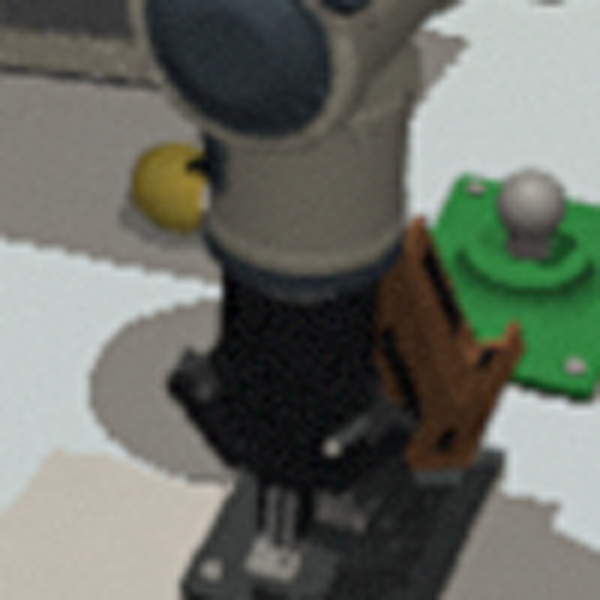

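The tips are on the pad at (278,555) and the lever is almost level. There is no stop force yet, so I'm pressing a little more.

Emit:
play_rows:
  commands: "0 0 0 0 0 0.001 1;0 0 0 0 0 0.002 1;0 0 0 0 0 0.002 1"

```text
t: 16.35
position: [0.4865, -0.0601, 0.0994]
tool_rot: [0.73, 0.683, -0.0, -0.0]
force: [0.1, 2.6, 2.8]
finger_gap: 0.0001
finger_force: 1.5
```

Emit:
play_rows:
  commands: "0 0 0 0 0 0.001 1;0 0 0 0 0 0.002 1;0 0 0 0 0 0.002 1"

```text
t: 16.65
position: [0.4865, -0.0601, 0.0973]
tool_rot: [0.73, 0.683, -0.0, -0.0]
force: [0.0, 2.1, 2.2]
finger_gap: 0.0001
finger_force: 1.6
```

```bash
python3 - <<'E'
from h import *
np.set_printoptions(precision=4,suppress=True)
c=grab('side');P=cloud(c);Z=P[...,2];hsv=cv2.cvtColor(c['image'],cv2.COLOR_RGB2HSV)
near=np.hypot(P[...,0]-.479,P[...,1]+.172)
w=(near<.09)&(Z>.1)&(Z<.2)&(hsv[...,1]>110)&(hsv[...,0]<20);q=P[w]
g=q-q.mean(0);print('wood n',np.linalg.svd(g,full_matrices=False)[2][2],len(q),q.min(0),q.max(0))
m=(Z>.03)&(Z<.12)&(P[...,1]>-.11)&(P[...,1]<-.02)&(abs(P[...,0]-.485)<.03)
for lo in np.arange(-.11,-.03,.01):
    q=P[m&(P[...,1]>lo)&(P[...,1]<lo+.01)];print(round(lo,3),len(q),np.percentile(q,[10,50,90],axis=0)[:,2] if len(q) else '')
cv2.imwrite('pics/s6.png',cv2.resize(c['image'][180:240,310:385,::-1],None,fx=8,fy=8,interpolation=cv2.INTER_CUBIC))
E
```

```text
wood n [-0.8374  0.0993  0.5375] 434 [ 0.4026 -0.2094  0.1013] [ 0.4649 -0.1055  0.1948]
-0.11 1 [0.0842 0.0842 0.0842]
-0.1 0 
-0.09 1 [0.0921 0.0921 0.0921]
-0.08 0 
-0.07 7 [0.0902 0.1008 0.1138]
-0.06 55 [0.0845 0.0991 0.1154]
-0.05 44 [0.0831 0.0933 0.1154]
-0.04 23 [0.0787 0.0845 0.0889]
```

View pics/s6.png

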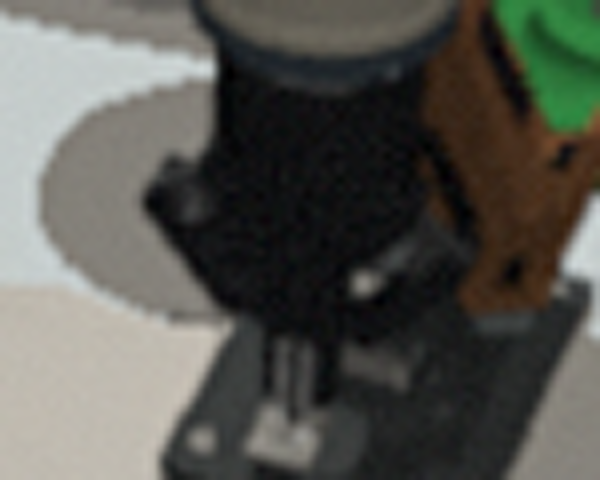

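Emit:
play_rows:
  commands: "0 0 0 0 0 -0.004 1;0 0 0 0 0 -0.01 1;0 0 0 0 0 -0.02 1;0 0 0 0.01 0 -0.04 1;0 0 0 0.03 0 -0.07 1;0 0 0 0.07 0 -0.1 1;0 0 0 0.11 0 -0.12 1;0 0 0 0.15 0 -0.13 1;0 0 0 0.19 0 -0.13 1;0 0 0 0.22 0 -0.13 1;0 0 0 0.24 0 -0.13 1;0 0 0 0.24 0 -0.13 1"

```text
t: 17.9
position: [0.5024, 0.1814, 0.2283]
tool_rot: [0.729, 0.684, 0.001, 0.0]
force: [0.1, -0.1, -0.7]
finger_gap: 0.0001
finger_force: 0.0
```

```bash
cat > chk.py <<'E'
from h import *
np.set_printoptions(precision=4,suppress=True)
print(monitor.get_state()['position'])
for n in('top','side'):
    c=grab(n);np.savez(n+'5.npz',**c);P=cloud(c);Z=P[...,2];hsv=cv2.cvtColor(c['image'],cv2.COLOR_RGB2HSV);print(n)
    near=np.hypot(P[...,0]-.479,P[...,1]+.172)
    w=(near<.09)&(Z>.1)&(Z<.2)&(hsv[...,1]>110)&(hsv[...,0]<20);q=P[w]
    g=q-q.mean(0);print('wood n',np.linalg.svd(g,full_matrices=False)[2][2],len(q),q.min(0),q.max(0))
    m=(near<.045)&(Z>.222)&(Z<.25);q=P[m];print('spine top',len(q),q.mean(0),q.min(0),q.max(0),np.median(q[:,2]))
    m=(Z>.06)&(Z<.2)&(P[...,1]>-.14)&(P[...,1]<-.02)&(abs(P[...,0]-.487)<.012)&(hsv[...,1]<110)
    for lo in np.arange(-.13,-.02,.01):
        q=P[m&(P[...,1]>lo)&(P[...,1]<lo+.01)];print(round(lo,3),len(q),np.percentile(q,[10,50,90],axis=0)[:,2] if len(q) else '')
E
python3 chk.py
```

```text
[0.5024 0.1814 0.2283]
top
wood n [-0.8202  0.0618  0.5687] 1290 [ 0.4007 -0.2202  0.1027] [ 0.4815 -0.1197  0.1898]
spine top 89 [ 0.4786 -0.1731  0.2272] [ 0.4728 -0.1891  0.2227] [ 0.4851 -0.1572  0.2316] 0.2272700610368179
-0.13 30 [0.0877 0.0901 0.0922]
-0.12 25 [0.088  0.0914 0.0946]
-0.11 26 [0.089  0.0905 0.0933]
-0.1 27 [0.087 0.09  0.094]
-0.09 28 [0.0889 0.0915 0.0941]
-0.08 24 [0.0885 0.0915 0.0942]
-0.07 39 [0.0883 0.0919 0.0953]
-0.06 49 [0.0891 0.092  0.0944]
-0.05 45 [0.0892 0.0919 0.0948]
-0.04 1 [0.0898 0.0898 0.0898]
-0.03 0 
side
wood n [-0.8326  0.0671  0.5498] 531 [ 0.4014 -0.2182  0.1006] [ 0.4779 -0.1123  0.193 ]
spine top 32 [ 0.477  -0.1667  0.2291] [ 0.4715 -0.1853  0.2229] [ 0.4832 -0.1491  0.234 ] 0.23010961148705644
-0.13 13 [0.0719 0.0936 0.0959]
-0.12 11 [0.0894 0.0934 0.0967]
-0.11 12 [0.0902 0.0928 0.096 ]
-0.1 8 [0.089  0.0938 0.0972]
-0.09 11 [0.0888 0.0925 0.0971]
-0.08 11 [0.0909 0.0922 0.0955]
-0.07 15 [0.0914 0.0947 0.0985]
-0.06 14 [0.0912 0.0931 0.0967]
-0.05 18 [0.0862 0.0932 0.0971]
-0.04 7 [0.0935 0.0955 0.0966]
-0.03 0
```

The lever is level with its pad at about 0.094 m, the holder is upright and the board is square (yaw about -4°, matching the foot). The gripper is clear, so I'm handing in.

```bash
python3 -c "
from rig import finish_job;print(finish_job())"
```

```text
the job is handed in; nothing more can be done
None
```

The holder is seated on the stand with its board facing the robot's side and square to the foot, the latch lever measures fully down, the gripper is clear, and the job is handed in; no verdict came back.

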